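# Rehouse the pointed-oval seal casts

## Task

Put the three pointed-oval seal casts away, largest first and smallest last, each in the tray lined in its own colour: laid flat, relief up, in the middle of the tray with its length along the tray's length. They chip, so set them down rather than dropping them, and leave the round casts, the stoppered jar and the canister standing where they are.

Things in the scene. Friction and masses are not known exactly. Their poses are not given: they have to be found in the camera images.
- oval_large: Large pointed-oval (almond-shaped) seal cast, terracotta red-brown, lying flat with its relief up: 74 mm long, 40 mm wide, 20 mm thick, about 70 g, with two parallel upright flats 22 mm long at mid length of its sides. Loose. Origin: centre of the underside; x along the length (point to point), y across the width, z up.
- oval_medium: Medium pointed-oval (almond-shaped) seal cast, dark green, lying flat with its relief up: 64 mm long, 34 mm wide, 20 mm thick, about 50 g, with two parallel upright flats 20 mm long at mid length of its sides. Loose. Origin: centre of the underside; x along the length (point to point), y across the width, z up.
- oval_small: Small pointed-oval (almond-shaped) seal cast, ochre yellow, lying flat with its relief up: 54 mm long, 28 mm wide, 20 mm thick, about 32 g, with two parallel upright flats 18 mm long at mid length of its sides. Loose. Origin: centre of the underside; x along the length (point to point), y across the width, z up.
- tray_red: Shallow oblong aluminium tray lined with terracotta red-brown, fixed in place. Outside 104 x 74 mm, walls 4 mm thick, rim 9 mm above the work surface, inside 96 x 66 mm, lining 4 mm above the work surface. Origin: centre of the underside, on the work surface; x along the 104 mm side, z up.
- tray_green: Shallow oblong aluminium tray lined with dark green, fixed in place. Outside 104 x 74 mm, walls 4 mm thick, rim 9 mm above the work surface, inside 96 x 66 mm, lining 4 mm above the work surface. Origin: centre of the underside, on the work surface; x along the 104 mm side, z up.
- tray_yellow: Shallow oblong aluminium tray lined with ochre yellow, fixed in place. Outside 104 x 74 mm, walls 4 mm thick, rim 9 mm above the work surface, inside 96 x 66 mm, lining 4 mm above the work surface. Origin: centre of the underside, on the work surface; x along the 104 mm side, z up.
- round_red: Round seal cast, terracotta red-brown, disc 44 mm across and 20 mm thick, lying flat. Loose, not to be moved. Origin: centre of the underside, z up.
- round_green: Round seal cast, dark green, disc 40 mm across and 20 mm thick, lying flat. Loose, not to be moved. Origin: centre of the underside, z up.
- jar: Squat amber glass specimen jar with a cork stopper, upright, 56 mm across, 60 mm high, 180 g. Loose, not to be moved. Origin: centre of the underside, z up.
- canister: Aluminium screw-top canister with a knurled steel lid, upright, 61 mm across, 68 mm high, 220 g. Loose, not to be moved. Origin: centre of the underside, z up.
Things that resemble listed ones, but are neither listed nor needed, are in the scene too. What is shaped like the oval_medium but purple is not meant. Leave any white look-alike of the tray_yellow alone.

How it is judged:
By the outcome, as a careful person would: the job done as asked, in the order asked, and still so for the second after the job is handed in, with the robot touching nothing.
It also fails if it takes over 93 s, if anything falls off the work surface, if the arm or the gripper's body presses on something with over 40 N, if the wrist force passes 120 N, or if a joint passes its speed limit or range.

## Robot

A 6-joint arm with a two-finger parallel gripper is mounted at the origin on the work surface. World frame = base frame: x ahead of the robot, y to its left, z up, the work surface at z = 0. Lengths are in m, angles in rad, forces in N, time in s.
With the tool pointing down it reaches from about 0.25 to 0.725 m from the base axis. Payload 9.7 kg.
Tool frame: the origin (TCP) lies midway between the tips of the shut fingers; the grasp point (between the pads) lies bot.hold_point_z behind it (bot.hold_point_z is the distance from the TCP to the grasp point, in m); z points along the fingers, x is the direction in which the jaws open and shut, and the axes are right-handed (so a half turn about z gives the same grasp; the last joint's range is limited). The gripper opens to 85 mm and grips with 20 to 120 N. Pads are 22 mm wide; open, the fingers measure 114 mm over their backs; the gripper's body (76 mm by 85 mm) begins 54 mm behind the grasp point. The pads swing forward as they close: fully open they stand 13 mm farther back than shut.
Start: joints at [-1.26, 0.087, 0.176, 1.66, 0, 1.571], TCP at [0.168, -0.524, 0.231] pointing down, gripper open.
Joint ranges: [-3.13, 3.13], [-0.85, 1.81], [-1.15, 1.24], [-2.2, 2.28], [-1.44, 1.52], [-3.14, 3.14]. Speed limits (rad/s): [2.22, 2.22, 2.57, 3.14, 3.14, 3.14].

## Interface

Orientations are given as a rotation vector (axis times angle).
In Python, from rig import bot, cams, models gives the robot as it stands.
- The arm moves only by the shell command python3 -m crank 'ROWS' [FORCE]. ROWS is JSON, a list of rows, each a list of 5 numbers: the shift along the tool's x, y, z in cm, then the turn about the tool's z in degrees, then the closure in counts, from 0 (fully open) to 255 (shut). In form: [[dx, dy, dz, yaw, grip], ...]. A call has 1 to 10 rows; each row is the pose to reach, as a shift and turn from the pose commanded when the call began, along the tool's axes at that moment; what a row does not reach only later rows make up. A row lasts 1/8 s, in which the tool goes at most 62.5 mm and 10.7 degrees, less where a joint would pass 70% of its speed; a pose out of reach is approached as far as the arm can. A call with a gripper value outside its range is refused whole. The fingers move at their own pace and stop on an object; FORCE is the grip in N (left out, the last holds). Time passes only in rows, so rows that repeat a pose let the fingers close. It gives the time, the measured TCP pose, the force and the opening at its end, in the units of the state.
- bot.read_state(): the state, without advancing time (a new reading comes with each control period).
- cams.read_camera(name): name is "side" or "top" or "wrist"; returns a dict with "pixels" (420x560x3 uint8, blue, green, red), "z_map" (420x560 float32, m along the optical axis (not along the pixel's ray), 0 where there is no reading), "intrinsics" (3x3 intrinsics, pixels), "rvec" (rotation vector, rad) and "tvec" (3), from world to camera coordinates, as OpenCV has them. Camera axes: x right, y down, z forward; pixel columns grow to the right and rows downward; lengths in m; the calibration is good to about 2 mm. The wrist camera is an equidistant fisheye: a pixel r from the principal point sees the ray r / f radians off the axis. A picture is of the moment at which its call begins.
- bot.finish_job(): hands the job in, once; it reports no verdict.
Trained networks look in a picture, given as the dict that the camera call returned (one of the last four; its "shot" number tells which), for a name from the list of things; names that differ only in an ending like _2 or _b are one class to them, and where a whole thing is asked for, a point or a joint stands for the part that bears it (a point fixed in the world has none). Each returns a list of dicts, best first, with "conf" (0 to 1); they miss things now and then, are a little off and sometimes report something else, mostly with a low value. They report only what shows in the picture. A call takes as long as a camera call. They do not tell look-alikes from the thing itself.
- models.outline_of(picture, target): "pixels" (420x560 bool, what is visible of it).
- models.spot_point(picture, target): "at" ([x, y, z] in m, in world coordinates, good to about 4 mm: a listed point, or the origin of a listed thing).
The state is a dict: "clock": time; "joint_pos": joint angles; "qvel": joint speeds; "effort": joint torques, N m; "position": TCP position; "ee_rot": TCP orientation; "wrist_force": force on the tool from outside, world axes, zero at the start; "moment": the same for the moment, N m; "opening": finger opening in m.
Only numpy, scipy, OpenCV 4.12 (cv2) and the standard library are available. Lean on these libraries where they do the work, as an engineer would, in place of code of your own. Each camera call takes 0.05 s, during which the arm holds its last target.

## Working session

There is one attempt and no reset: what is moved stays moved. The work goes in short steps, Python scripts to look and compute and a shell command to move; the robot and the scene stay as the last step left them, time stands still between calls to the robot, and variables do not carry over. Pictures are saved under pics/ and viewed, and the job is handed in when it is done.

```bash
ls; mkdir -p pics; python3 - <<'E'
from rig import bot,cams,models
import cv2
print(bot.read_state(), bot.hold_point_z)
for n in ["top","side"]:
    p=cams.read_camera(n); cv2.imwrite(f"pics/{n}0.png",p["pixels"]); print(n,p["intrinsics"],p["rvec"],p["tvec"],p["shot"])
E
```

```text
pics
{'clock': 0.0, 'joint_pos': array([-1.26002421e+00,  8.74210392e-02,  1.75107233e-01,  1.65978894e+00,
        1.91967283e-05,  1.57082878e+00]), 'qvel': array([-0.00035467, -0.00066828, -0.00055412, -0.00135276, -0.00052426,
        0.0019498 ]), 'effort': array([ 1.66430687e-03, -5.20389640e+01,  4.64805043e+01,  1.63925753e-02,
        9.71462782e-05,  1.76288773e-05]), 'position': array([ 0.16811946, -0.52342676,  0.23059072]), 'ee_rot': array([-2.53780605e+00,  1.85046193e+00,  1.64000267e-03]), 'wrist_force': array([ 0.26917208,  0.5419432 , -0.28795233]), 'moment': array([ 0.03000434, -0.03454663, -0.01258518]), 'opening': 0.08546173194865277} 0.0187
top [[468.48095634   0.         283.02349563]
 [  0.         468.48095634 206.04042846]
 [  0.           0.           1.        ]] [ 2.12355361 -2.17405323  0.15004407] [0.05433898 0.48121044 1.01900213] 1
side [[448.26049878   0.         283.08184851]
 [  0.         448.26049878 214.54409042]
 [  0.           0.           1.        ]] [ 2.4627622  -0.16442797  0.05812687] [-0.48613821  0.08050548  1.05853909] 2
```

View pics/top0.png

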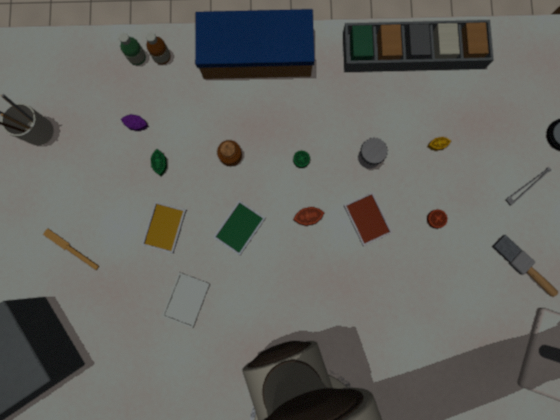

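View pics/side0.png

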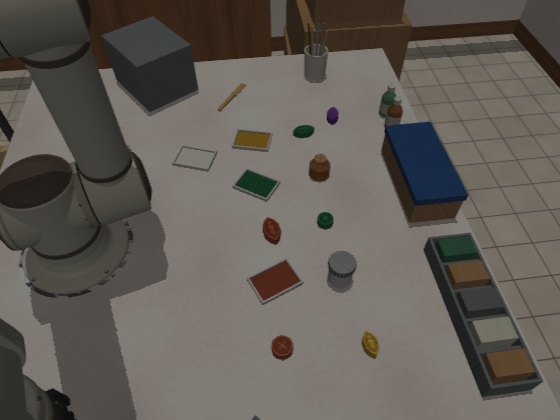

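Top view: the large red oval is at (309,215), the green oval at (159,161) with a purple look-alike at (134,122), and the yellow oval at (439,143). The trays are red (367,218), green (240,228) and yellow (165,227), with a white look-alike at (188,299). Next I'll measure with the networks and the depth map.

```bash
cat > h.py <<'E'
from rig import bot,cams,models
import cv2, numpy as np
def world(p):
    K=p["intrinsics"];R=cv2.Rodrigues(np.array(p["rvec"]))[0];t=np.array(p["tvec"]).ravel()
    z=p["z_map"];v,u=np.mgrid[:z.shape[0],:z.shape[1]]
    c=np.stack([(u-K[0,2])/K[0,0]*z,(v-K[1,2])/K[1,1]*z,z],-1)
    return (c-t)@R, z>0
def rect(P):
    r=cv2.minAreaRect((P[:,:2]*1000).astype(np.float32))
    b=cv2.boxPoints(r); e=b[1]-b[0]; f=b[2]-b[1]
    L,W=(e,f) if np.hypot(*e)>np.hypot(*f) else (f,e)
    a=np.degrees(np.arctan2(L[1],L[0]))%180
    return np.round(r[0],1),round(float(np.hypot(*L)),1),round(float(np.hypot(*W)),1),round(float(a),1)
def pca(P):
    q=P[:,:2]-P[:,:2].mean(0); w,V=np.linalg.eigh(q.T@q); d=V[:,1]
    return np.round(P[:,:2].mean(0)*1000,1), round(float(np.degrees(np.arctan2(d[1],d[0]))%180),1)
E
python3 - <<'E'
from h import *
for n in ["top","side"]:
    p=cams.read_camera(n);W,ok=world(p)
    for o in ["oval_large","oval_medium","oval_small","tray_red","tray_green","tray_yellow","round_red","round_green","jar","canister"]:
        for d in models.outline_of(p,o)[:3]:
            m=d["pixels"]&ok
            if m.sum()<10: continue
            P=W[m]; v,u=np.nonzero(m)
            print(n,o,round(d["conf"],2),"px",int(u.mean()),int(v.mean()),m.sum(),"z",np.round(np.percentile(P[:,2],[5,50,95])*1000,1),"rect",rect(P),"pca",pca(P),"bgr",p["pixels"][m].mean(0).astype(int))
        print('   spots',[(round(s["conf"],2),np.round(np.array(s["at"])*1000).tolist()) for s in models.spot_point(p,o)[:3]])
E
```

```text
top oval_large 0.78 px 308 216 413 z [13.7 18.9 22.3] rect (array([459.2, -15.7]), 69.2, 38.9, 90.7) pca (array([459.2, -15.1]), 100.3) bgr [29 42 85]
   spots [(0.94, [463.0, -16.0, 0.0])]
top oval_medium 0.73 px 135 123 287 z [ 7.  18.2 21.6] rect (array([690.2, 385.3]), 57.4, 31.8, 74.8) pca (array([688.9, 384.9]), 72.8) bgr [68 24 53]
top oval_medium 0.68 px 158 162 326 z [ 5.1 18.5 22.3] rect (array([595.9, 328.4]), 61.7, 35.9, 168.6) pca (array([592.8, 327.6]), 9.8) bgr [30 52 19]
   spots [(0.76, [595.0, 331.0, -2.0]), (0.64, [693.0, 388.0, -2.0]), (0.24, [595.0, -161.0, 2.0])]
top oval_small 0.65 px 438 144 224 z [ 4.3 19.  22.6] rect (array([ 622.4, -324. ]), 47.4, 26.9, 86.0) pca (array([ 621.5, -322.4]), 99.1) bgr [16 72 93]
   spots [(0.73, [622.0, -325.0, 1.0])]
   spots [(0.95, [454.0, -146.0, -4.0]), (0.33, [453.0, -308.0, 1.0])]
top tray_green 0.64 px 239 227 1522 z [0.1 3.8 9.7] rect (array([439.1, 144.9]), 109.0, 77.0, 144.1) pca (array([438.8, 144.6]), 143.9) bgr [52 69 41]
   spots [(0.65, [438.0, 148.0, -2.0])]
top tray_yellow 0.75 px 164 227 1487 z [0.  3.9 9.4]
[... 2736 characters left out ...]
09.2]), 79.7) bgr [30 42 80]
   spots []
side round_green 0.64 px 325 220 214 z [ 4.2 18.  21.3] rect (array([594. ,  -2.2]), 38.3, 37.6, 123.0) pca (array([593.4,  -6.2]), 61.4) bgr [30 50 21]
   spots [(0.67, [598.0, -4.0, -2.0]), (0.51, [612.0, 161.0, -5.0])]
side jar 0.66 px 319 167 472 z [ 3.2 37.6 60.2] rect (array([616.6, 178.8]), 92.0, 57.2, 71.1) pca (array([607.9, 152.6]), 165.9) bgr [31 49 69]
   spots [(0.75, [612.0, 164.0, -1.0]), (0.71, [442.0, 319.0, -4.0])]
side canister 0.81 px 341 268 784 z [13.6 65.5 68.6] rect (array([ 595.8, -161.2]), 59.0, 55.6, 77.9) pca (array([ 593.2, -168.8]), 71.1) bgr [73 73 74]
   spots [(0.97, [597.0, -157.0, 0.0]), (0.62, [448.0, -311.0, 2.0])]
```

Candidates, top-view pixels:
- **Medium oval:** green (159,161) fits. Purple (134,122) is the excluded look-alike.
- **Yellow tray:** ochre (165,227) fits. White (188,299) is the excluded look-alike.
- **Large oval:** red (309,215) fits. (437,218) is the round cast.
- **Small oval:** only one candidate, at (439,143).

I'll confirm these in enlarged crops.

```bash
cat >> h.py <<'E'
def rows(x,y,z,phi):
    """shift in cm & yaw deg from current pose to TCP (mm), tool x at world angle phi (deg)"""
    s=bot.read_state();R=cv2.Rodrigues(np.array(s["ee_rot"]))[0]
    d=R.T@(np.array([x,y,z])/1000-s["position"])*100
    cur=np.degrees(np.arctan2(R[1,0],R[0,0])); yaw=-((phi-cur+180)%360-180)
    print("shift cm",np.round(d,2),"yaw",round(yaw,1),"cur phi",round(cur,1),"pos",np.round(s["position"]*1000,1),"j6",round(float(np.degrees(s["joint_pos"][5])),1),"clock",round(s["clock"],2))
def f2(): pass
E
python3 - <<'E'
from h import *
p=cams.read_camera("top");I=p["pixels"]
c=[cv2.resize(I[v-45:v+45,u-60:u+60],(400,300),interpolation=cv2.INTER_CUBIC) for u,v in [(150,142),(175,262),(335,217),(439,143)]]
cv2.imwrite("pics/crops.png",cv2.convertScaleAbs(np.vstack([np.hstack(c[:2]),np.hstack(c[2:])]),alpha=1.6))
rows(460,-16,150,9)
E
```

```text
shift cm [-39.41 -43.31   8.13] yaw -81.2 cur phi -72.2 pos [ 168.2 -523.7  231.3] j6 90.0 clock 2.25
```

View pics/crops.png

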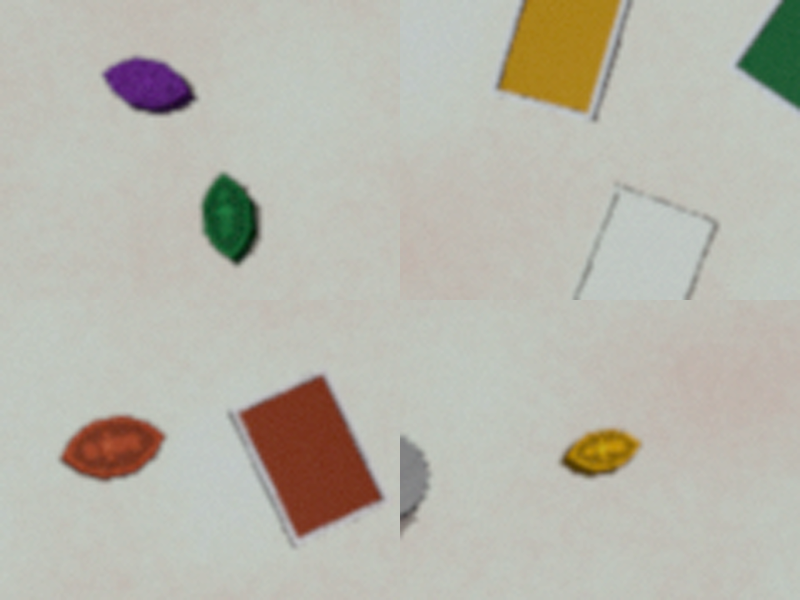

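The crops confirm it: purple oval top-left with the green oval below, ochre and white trays at top right, red oval and red tray at bottom left, yellow oval at bottom right. Now I'll move over the large oval.

```bash
python3 -m crank '[[-4,-4.3,0.8,-8,0],[-8,-8.6,1.6,-17,0],[-12,-13,2.4,-26,0],[-16,-17.3,3.2,-35,0],[-20,-21.6,4,-44,0],[-24,-26,4.8,-53,0],[-28,-30.2,5.7,-62,0],[-32,-35,6.5,-71,0],[-36,-39.3,7.3,-78,0],[-39.4,-43.3,8.1,-81.2,0]]' 30
python3 - <<'E'
from h import *
p=cams.read_camera("wrist"); cv2.imwrite("pics/w1.png",p["pixels"]); print(p["intrinsics"],p["rvec"],p["tvec"])
rows(460,-16,150,9)
E
```

```text
clock: 3.5
position: [0.4607, -0.014, 0.1503]
ee_rot: [3.131, 0.252, 0.001]
wrist_force: [-0.5, -0.9, 0.6]
opening: 0.0855
[[325.1922621    0.         288.25016115]
 [  0.         325.1922621  205.96273686]
 [  0.           0.           1.        ]] [-2.86642356 -0.23103044 -0.03280899] [-0.45287782 -0.09738787  0.27580932]
shift cm [-0.36  0.53 -0.13] yaw 0.5 cur phi 9.5 pos [462.7 -10.2 148.7] j6 79.2 clock 3.55
```

View pics/w1.png

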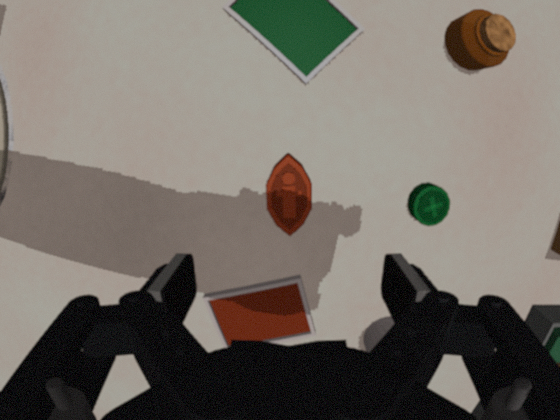

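The wrist view shows the large oval at (289,194), with the red tray at (260,312) partly behind the gripper and the green tray at (295,30). I'll let the arm settle, then measure through the fisheye model.

```bash
cat >> h.py <<'E'
def worldw(p):
    K=p["intrinsics"];R=cv2.Rodrigues(np.array(p["rvec"]))[0];t=np.array(p["tvec"]).ravel()
    z=p["z_map"];v,u=np.mgrid[:z.shape[0],:z.shape[1]]
    a=(u-K[0,2])/K[0,0];b=(v-K[1,2])/K[1,1];th=np.hypot(a,b)+1e-9
    k=np.tan(th)/th
    c=np.stack([a*k*z,b*k*z,z],-1)
    return (c-t)@R, z>0
def meas(p,o,zlo=None,zhi=None,W=None):
    W,ok=(worldw if W else worldw)(p)
    for d in models.outline_of(p,o)[:2]:
        m=d["pixels"]&ok
        if m.sum()<30: continue
        if zlo is not None: m&=(W[...,2]>zlo)
        if zhi is not None: m&=(W[...,2]<zhi)
        P=W[m];v,u=np.nonzero(m)
        print(o,round(d["conf"],2),"px",int(u.mean()),int(v.mean()),m.sum(),"z",np.round(np.percentile(P[:,2],[5,50,95])*1000,1),"rect",rect(P),"pca",pca(P))
E
python3 -m crank '[[0,0,0,0,0],[0,0,0,0,0]]'
python3 - <<'E'
from h import *
p=cams.read_camera("wrist")
meas(p,"oval_large",.003,.03); meas(p,"oval_large",.013,.03);meas(p,"tray_red");meas(p,"tray_green")
rows(460,-16,150,9)
E
```

```text
clock: 3.8
position: [0.4597, -0.0167, 0.1505]
ee_rot: [3.132, 0.245, -0.0]
wrist_force: [-0.3, -0.1, 0.2]
opening: 0.0854
oval_large 0.73 px 290 191 2773 z [17.1 19.1 20.6] rect (array([461.3, -13.9]), 55.3, 52.9, 57.7) pca (array([461. , -12.1]), 100.0)
oval_large 0.73 px 290 192 2735 z [17.3 19.1 20.6] rect (array([461.3, -13.9]), 55.4, 52.9, 57.8) pca (array([461.1, -12.5]), 100.0)
tray_red 0.97 px 263 310 5686 z [2.4 3.7 8.8] rect (array([ 435.8, -108.5]), 177.3, 104.6, 112.9) pca (array([ 453.6, -145.8]), 16.5)
tray_green 0.91 px 299 28 6377 z [2.2 3.6 8.8] rect (array([440.4, 147. ]), 103.9, 78.4, 144.3) pca (array([446. , 132.8]), 175.1)
shift cm [ 0.03 -0.09  0.06] yaw -0.1 cur phi 8.9 pos [459.8 -16.9 150.6] j6 79.0 clock 4.05
```

```bash
cat >> h.py <<'E'
def local(p,x,y,rad,zlo,zhi,wf=worldw):
    W,ok=wf(p); m=ok&(np.hypot(W[...,0]-x/1000,W[...,1]-y/1000)<rad/1000)&(W[...,2]>zlo/1000)&(W[...,2]<zhi/1000)
    m=cv2.morphologyEx(m.astype(np.uint8),cv2.MORPH_OPEN,np.ones((3,3)))
    n,l,s,_=cv2.connectedComponentsWithStats(m)
    if n<2: return None
    i=1+np.argmax(s[1:,4]); P=W[l==i]
    print("  local",len(P),"z",np.round(np.percentile(P[:,2],[5,50,95])*1000,1),"rect",rect(P),"pca",pca(P)); return P,l==i
def lining(p,x,y,rad,bgr,wf=worldw):
    W,ok=wf(p); h=cv2.cvtColor(p["pixels"],cv2.COLOR_BGR2HSV)
    m=ok&(np.hypot(W[...,0]-x/1000,W[...,1]-y/1000)<rad/1000)&(h[...,1]>110)&(W[...,2]<.008)
    m=cv2.morphologyEx(m.astype(np.uint8),cv2.MORPH_OPEN,np.ones((3,3)))
    n,l,s,_=cv2.connectedComponentsWithStats(m); i=1+np.argmax(s[1:,4]); P=W[l==i]
    print("  lining",len(P),"rect",rect(P),"pca",pca(P)); return l==i
E
python3 - <<'E'
from h import *
p=cams.read_camera("wrist")
print("wrist"); P,m=local(p,460,-16,50,8,30); g=lining(p,451,-146,75,0); g2=lining(p,439,145,75,0)
v=p["pixels"].copy(); v[m]=(255,0,0); v[g]=(255,255,0); v[g2]=(255,0,255); cv2.imwrite("pics/m1.png",v)
for n in ["top","side"]:
    p=cams.read_camera(n);print(n)
    for x,y in [(460,-16),(593,328),(622,-324)]: local(p,x,y,50,8,30,world)
    for x,y in [(451,-146),(439,145),(443,318)]: lining(p,x,y,75,0,world)
E
```

```text
wrist
  local 2748 z [17.3 19.1 20.6] rect (array([461.1, -13. ]), 71.5, 40.3, 99.7) pca (array([461. , -12.4]), 100.4)
  lining 4121 rect (array([ 452.9, -151.8]), 94.9, 63.9, 23.5) pca (array([ 453.8, -149.3]), 21.3)
  lining 4800 rect (array([439.3, 146.6]), 93.8, 63.6, 144.8) pca (array([445.5, 135.5]), 170.9)
top
  local 292 z [13.9 18.7 22.1] rect (array([593.4, 330. ]), 59.5, 34.3, 7.4) pca (array([593.3, 328.6]), 9.6)
  local 216 z [13.8 18.8 23. ] rect (array([ 623.9, -324.7]), 50.3, 27.0, 95.8) pca (array([ 623., -324.]), 101.6)Traceback (most recent call last):
  File "<stdin>", line 8, in <module>
  File "h.py", line 51, in lining
    n,l,s,_=cv2.connectedComponentsWithStats(m); i=1+np.argmax(s[1:,4]); P=W[l==i]
                                                     ~~~~~~~~~^^^^^^^^^
    return _wrapfunc(a, 'argmax', axis=axis, out=out, **kwds)
    return bound(*args, **kwds)
ValueError: attempt to get argmax of an empty sequence
```

View pics/m1.png

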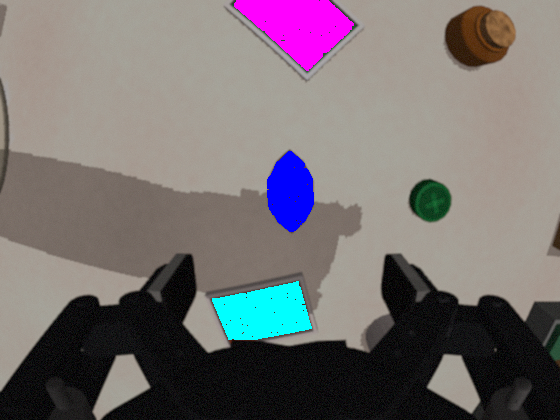

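The masks fit well: oval in blue at (290,192), red lining in cyan at (263,312). I'll grasp at (460.5,-15) with the length at 99.5°. The tips stay about 8 mm above the table so the fingers clear the tray rim later.

```bash
python3 -m crank '[[0.1,-0.2,4,-0.6,0],[0.1,-0.2,8,-0.6,0],[0.1,-0.2,11,-0.6,0],[0.1,-0.2,13,-0.6,0],[0.1,-0.2,14.0,-0.6,0],[0.1,-0.2,14.35,-0.6,0],[0.1,-0.2,14.35,-0.6,0],[0.1,-0.2,14.35,-0.6,0]]' 30
python3 - <<'E'
from h import *
p=cams.read_camera("wrist"); cv2.imwrite("pics/w2.png",p["pixels"]); rows(460.5,-15,7,9.5)
P,m=local(p,460,-16,50,8,30)
E
```

```text
clock: 5.15
position: [0.4612, -0.014, 0.0076]
ee_rot: [3.13, 0.263, 0.002]
wrist_force: [0.7, -0.4, 0.4]
opening: 0.0853
shift cm [-0.08  0.09  0.05] yaw 0.1 cur phi 9.6 pos [461.1 -14.    7.5] j6 78.7 clock 5.2
  local 9422 z [17.1 19.2 20.5] rect (array([461.2, -13. ]), 72.9, 40.1, 101.2) pca (array([460.5,  -9.6]), 100.4)
```

View pics/w2.png

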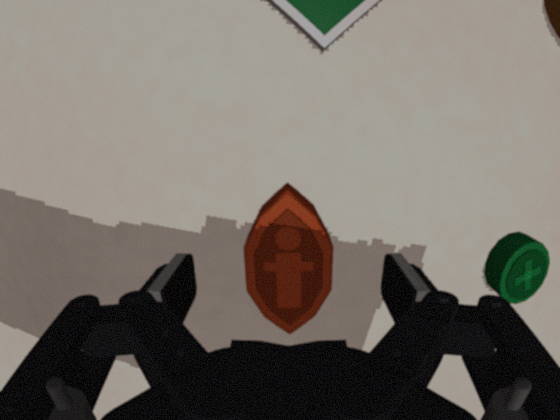

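The oval at (288,258) sits between the pads and lines up with them. Closing.

```bash
python3 -m crank '[[0,0,0,0,255],[0,0,0,0,255],[0,0,0,0,255],[0,0,0,0,255],[0,0,0,0,255],[0,0,0,0,255]]' 30
python3 - <<'E'
from h import *
p=cams.read_camera("wrist"); cv2.imwrite("pics/w3.png",p["pixels"]); rows(460.5,-15,7,9.5)
P,m=local(p,460,-16,50,8,30)
E
```

```text
clock: 5.95
position: [0.4608, -0.014, 0.007]
ee_rot: [3.131, 0.263, 0.001]
wrist_force: [-1.7, 0.6, 4.9]
opening: 0.0388
shift cm [-0.05  0.09  0.  ] yaw 0.1 cur phi 9.6 pos [460.8 -14.    7. ] j6 78.7 clock 6.0
  local 10592 z [16.8 19.2 23.5] rect (array([461.3, -13.1]), 55.2, 55.1, 143.7) pca (array([460.2,  -9.3]), 100.1)
```

View pics/w3.png

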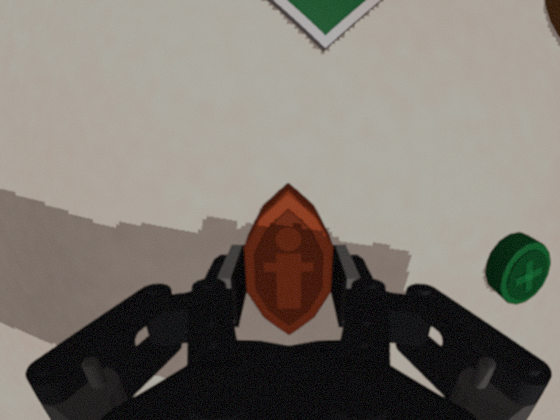

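Gripped: the pads are on the flats of the oval at (288,258), opening 38.8 mm. I'll lift and measure the red tray again.

```bash
python3 -m crank '[[0,0,-1,0,255],[0,0,-4,0,255],[0,0,-8,0,255],[0,0,-11,0,255],[0,0,-11,0,255],[0,0,-11,0,255]]' 30
sed -i 's/    n,l,s,_=cv2.connectedComponentsWithStats(m); i=1+np.argmax(s\[1:,4\]); P=W\[l==i\]/    n,l,s,_=cv2.connectedComponentsWithStats(m)\n    if n<2: return None\n    i=1+np.argmax(s[1:,4]); P=W[l==i]/' h.py
python3 - <<'E'
from h import *
for n in ["wrist","top","side"]:
    p=cams.read_camera(n);print(n); cv2.imwrite(f"pics/l1{n}.png",p["pixels"])
    for x,y in [(452,-147),(439,145),(443,318)]: lining(p,x,y,75,0,worldw if n=="wrist" else world)
rows(452,-147,100,-68)
E
```

```text
clock: 6.75
position: [0.4603, -0.014, 0.116]
ee_rot: [-3.13, -0.263, 0.002]
wrist_force: [-0.8, -0.3, -1.5]
opening: 0.0394
wrist
  lining 1360 rect (array([ 465.8, -138.7]), 71.2, 38.6, 3.5) pca (array([ 460.8, -142.9]), 173.0)
  lining 4835 rect (array([443.9, 143.4]), 82.8, 63.9, 144.4) pca (array([450.2, 130.5]), 1.2)
top
  lining 1043 rect (array([440.2, 145.8]), 91.7, 62.0, 144.6) pca (array([439.6, 145.9]), 145.0)
  lining 1096 rect (array([445. , 319.3]), 93.9, 64.2, 164.6) pca (array([444.8, 318.8]), 164.7)
side
  lining 980 rect (array([ 451.9, -146.9]), 92.9, 63.2, 23.1) pca (array([ 451.3, -147.9]), 22.7)
  lining 43 rect (array([427. , 156.9]), 32.9, 13.5, 84.5) pca (array([427.7, 156.4]), 85.6)
  lining 161 rect (array([415.2, 330. ]), 64.7, 38.5, 80.8) pca (array([413.8, 327.8]), 88.8)
shift cm [-3.   12.99  1.56] yaw 77.6 cur phi 9.6 pos [460.  -13.9 115.6] j6 78.7 clock 6.9
```

```bash
python3 -m crank '[[-0.4,2,0,10,255],[-0.8,4,0,20,255],[-1.2,6,0,30,255],[-1.8,8,0,40,255],[-2.3,10,0,50,255],[-2.7,12,0,60,255],[-3,13,0,70,255],[-3,13,0,76.6,255],[-3,13,0,76.6,255],[-3,13,0,76.6,255]]' 30
python3 - <<'E'
from h import *
p=cams.read_camera("wrist"); cv2.imwrite("pics/w4.png",p["pixels"]);lining(p,452,-147,75,0); meas(p,"oval_large")
for n in ["top","side"]:
    p=cams.read_camera(n);print(n); cv2.imwrite(f"pics/l2{n}.png",p["pixels"])
    lining(p,452,-147,75,0,world); local(p,452,-147,60,60,140,world)
rows(452,-147,11,-67)
E
```

```text
clock: 8.15
position: [0.4526, -0.147, 0.1163]
ee_rot: [2.622, -1.73, -0.001]
wrist_force: [0.4, 0.1, -1.3]
opening: 0.0394
  lining 4511 rect (array([ 463.7, -145.1]), 69.8, 65.2, 23.2) pca (array([ 474.7, -141.8]), 101.5)
oval_large 0.86 px 287 260 9810 z [122.3 128.4 129.8] rect (array([ 404. , -160.1]), 169.0, 75.9, 34.1) pca (array([ 457.1, -145.1]), 21.9)
top
  lining 292 rect (array([ 425. , -155.6]), 48.3, 37.4, 112.5) pca (array([ 422.2, -153.9]), 88.7)
  local 54 z [112.8 127.5 131.5] rect (array([ 427.6, -151.6]), 20.3, 9.9, 59.8) pca (array([ 427. , -150.2]), 59.1)
side
  lining 988 rect (array([ 451.4, -146.4]), 94.0, 64.2, 22.0) pca (array([ 451.5, -147.4]), 22.6)
  local 329 z [112.5 128.  133. ] rect (array([ 437.5, -157.5]), 54.4, 35.8, 106.7) pca (array([ 439.2, -156.3]), 105.7)
shift cm [-0.03  0.07 10.57] yaw 0.1 cur phi -66.9 pos [ 452.8 -147.   116.7] j6 138.9 clock 8.35
```

View pics/w4.png

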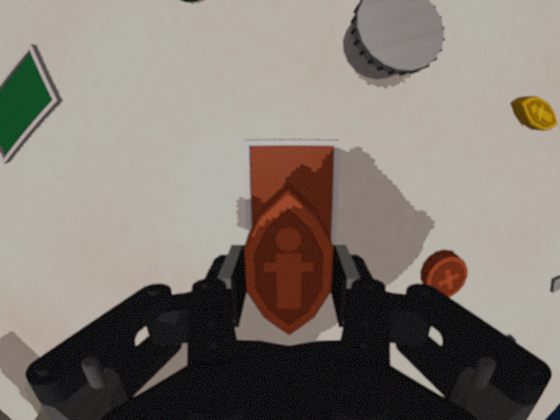

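View pics/l2side.png

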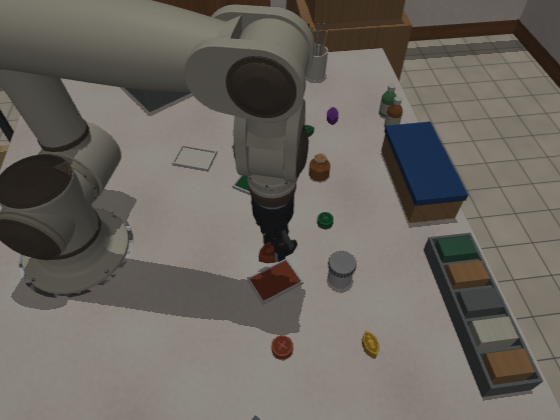

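In the wrist view the oval at (288,260) lines up with the tray sides at columns 250 and 333. The tray centre is about 2 mm to the right, so I'll shift 0.1 cm and lower gently.

```bash
python3 -m crank '[[0.1,0,4,0,255],[0.1,0,7,0,255],[0.1,0,9,0,255],[0.1,0,10,0,255],[0.1,0,10.3,0,255],[0.1,0,10.4,0,255],[0.1,0,10.5,0,255],[0.1,0,10.5,0,255],[0.1,0,10.5,0,255]]' 30; python3 -m crank '[[0,0,0.05,0,255],[0,0,0.05,0,255],[0,0,0.05,0,255]]'
```

```text
clock: 9.48
position: [0.4533, -0.1481, 0.012]
ee_rot: [-2.62, 1.734, -0.001]
wrist_force: [0.7, 0.5, -1.5]
opening: 0.0395
clock: 9.85
position: [0.4531, -0.1481, 0.0113]
ee_rot: [2.62, -1.734, -0.0]
wrist_force: [-0.1, 0.6, -0.9]
opening: 0.0391
```

```bash
python3 -m crank '[[0,0,0.03,0,255],[0,0,0.05,0,255],[0,0,0.05,0,255]]';python3 -m crank '[[0,0,0.03,0,255],[0,0,0.05,0,255],[0,0,0.05,0,255]]'
```

```text
clock: 10.22
position: [0.4532, -0.1481, 0.0111]
ee_rot: [-2.62, 1.734, -0.0]
wrist_force: [-1.9, 1.0, 3.7]
opening: 0.0394
clock: 10.6
position: [0.4532, -0.1481, 0.011]
ee_rot: [-2.62, 1.734, -0.001]
wrist_force: [-4.3, 1.4, 9.1]
opening: 0.0395
```

Contact at about 9 N. I'll ease off slightly, release and retreat.

```bash
python3 -m crank '[[0,0,-0.05,0,255],[0,0,-0.05,0,120],[0,0,-0.05,0,90],[0,0,-0.05,0,50],[0,0,-0.05,0,0],[0,0,-0.05,0,0],[0,0,-3,0,0],[0,0,-8,0,0],[0,0,-14,0,0],[0,0,-14,0,0]]'
python3 - <<'E'
from h import *
p=cams.read_camera("wrist"); cv2.imwrite("pics/w5.png",p["pixels"])
print("wrist");lining(p,452,-147,75,0); local(p,452,-147,45,13,35)
p=cams.read_camera("side");lining(p,452,-147,75,0,world); local(p,452,-147,45,13,35,world)
rows(593,328,150,99.5)
E
```

```text
clock: 11.85
position: [0.4552, -0.1487, 0.1552]
ee_rot: [-2.618, 1.733, -0.012]
wrist_force: [-0.1, 0.4, -0.5]
opening: 0.0853
wrist
  lining 4008 rect (array([ 452.1, -150.2]), 94.1, 65.1, 23.0) pca (array([ 455.8, -149.6]), 23.9)
  local 2711 z [21.2 23.1 24.6] rect (array([ 453.9, -147.7]), 72.3, 39.7, 22.9) pca (array([ 455.2, -147.4]), 23.7)
  lining 444 rect (array([ 452.1, -147.3]), 94.2, 62.3, 21.9) pca (array([ 446.5, -159.6]), 5.1)
  local 422 z [17.2 22.4 25.4] rect (array([ 452.8, -148.3]), 55.5, 52.5, 162.3) pca (array([ 452.7, -150.2]), 24.3)
shift cm [-38.37 -31.46   0.06] yaw -166.5 cur phi -67.0 pos [ 453.4 -148.2  150.6] j6 138.9 clock 11.95
```

View pics/w5.png

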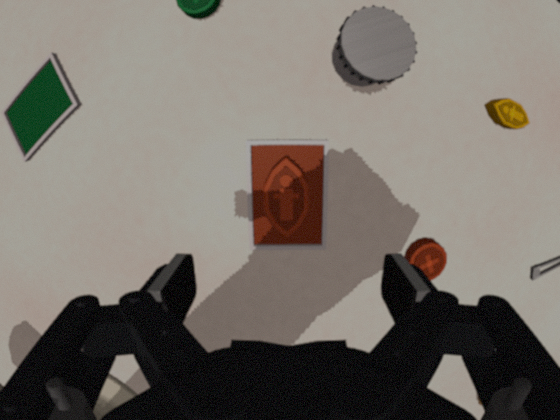

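The large cast lies relief up in the red tray: oval at (287,197), lining columns 251–325. It is within about 3 mm of the middle and aligned to 0.1°. Next is the medium, which needs two moves because of the turn.

```bash
python3 -m crank '[[-2,-1.6,0,-10,0],[-5,-4,0,-20,0],[-9,-7.3,0,-30,0],[-13,-10.6,0,-40,0],[-17,-14,0,-50,0],[-21,-17,0,-60,0],[-25,-20.5,0,-70,0],[-29,-24,0,-80,0],[-33,-27,0,-90,0],[-36,-29.5,0,-100,0]]'
python3 -c "
from h import *
rows(593.5,328,150,99.5)"
```

```text
clock: 13.2
position: [0.5834, 0.3003, 0.1478]
ee_rot: [3.009, 0.902, -0.005]
wrist_force: [-0.4, -0.5, -0.6]
opening: 0.0854
shift cm [ 2.36 -1.76 -0.22] yaw -66.1 cur phi 33.4 pos [583.4 300.3 147.8] j6 83.8 clock 13.2
```

```bash
python3 -m crank '[[0.5,-0.4,0,-10,0],[1,-0.8,0,-20,0],[1.5,-1.2,0,-30,0],[2,-1.6,0,-40,0],[2.4,-1.8,0,-50,0],[2.4,-1.8,0,-60,0],[2.4,-1.8,0,-66.1,0],[2.4,-1.8,0,-66.1,0],[2.4,-1.8,0,-66.1,0]]'
python3 - <<'E'
from h import *
p=cams.read_camera("wrist"); cv2.imwrite("pics/w6.png",p["pixels"])
P,m=local(p,593,328,45,8,30);lining(p,443,318,75,0)
rows(593.5,328,7,99.5)
E
```

```text
clock: 14.32
position: [0.594, 0.3266, 0.1492]
ee_rot: [-2.041, -2.388, 0.002]
wrist_force: [-0.0, 0.5, 0.5]
opening: 0.0854
  local 2009 z [17.2 19.2 20.6] rect (array([594.6, 331.8]), 62.0, 33.4, 6.2) pca (array([593.9, 331.6]), 6.9)
  lining 6108 rect (array([443., 319.]), 95.5, 65.4, 163.7) pca (array([451.9, 318.9]), 144.5)
shift cm [ 0.15 -0.02 14.25] yaw -0.5 cur phi 99.0 pos [594.1 326.6 149.5] j6 19.8 clock 14.38
```

View pics/w6.png

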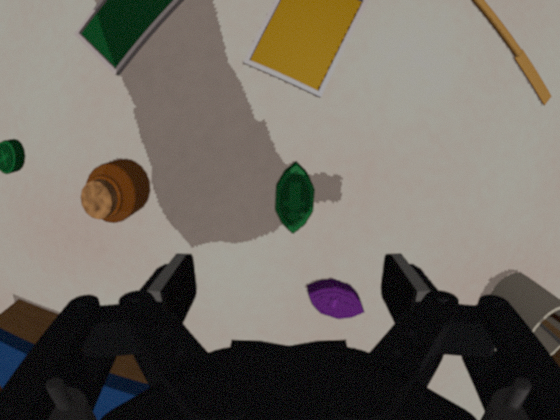

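The green oval is at (294,197) and the purple look-alike at (335,298), clear of the fingers. I'll grasp at (594.3,330.5) with the length at 7.5°.

```bash
python3 -m crank '[[0.4,0.1,4,1.5,0],[0.4,0.1,8,1.5,0],[0.4,0.1,11,1.5,0],[0.4,0.1,13,1.5,0],[0.4,0.1,14.0,1.5,0],[0.4,0.1,14.25,1.5,0],[0.4,0.1,14.25,1.5,0],[0.4,0.1,14.25,1.5,0]]' 30
python3 - <<'E'
from h import *
p=cams.read_camera("wrist"); cv2.imwrite("pics/w7.png",p["pixels"]); rows(594.3,330.5,7,97.5)
P,m=local(p,593,328,50,8,30)
E
```

```text
clock: 15.38
position: [0.5952, 0.3311, 0.0089]
ee_rot: [2.069, 2.363, 0.002]
wrist_force: [-0.7, -0.0, 0.2]
opening: 0.0851
shift cm [-0.05 -0.08  0.17] yaw 0.1 cur phi 97.6 pos [595.1 331.1   8.7] j6 21.5 clock 15.43
  local 6917 z [16.5 19.1 20.5] rect (array([595.1, 331.7]), 47.4, 45.4, 49.2) pca (array([591.5, 331.2]), 6.5)
```

View pics/w7.png

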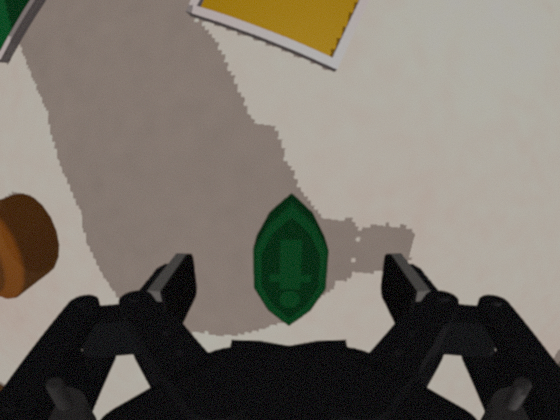

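The oval at (290,260) is centred and aligned. Lowering 1 mm and closing.

```bash
python3 -m crank '[[0,0,0.1,0,0],[0,0,0.1,0,255],[0,0,0.1,0,255],[0,0,0.1,0,255],[0,0,0.1,0,255],[0,0,0.1,0,255],[0,0,0.1,0,255],[0,0,0.1,0,255]]' 30
python3 - <<'E'
from h import *
p=cams.read_camera("wrist"); cv2.imwrite("pics/w8.png",p["pixels"]); rows(440,146,116,54.6)
E
python3 -m crank '[[0,0,-1,0,255],[0,0,-4,0,255],[0,0,-8,0,255],[0,0,-11,0,255],[0,0,-11,0,255],[0,0,-11,0,255]]' 30
python3 - <<'E'
from h import *
for n in ["wrist","top","side"]:
    p=cams.read_camera(n); cv2.imwrite(f"pics/l3{n}.png",p["pixels"]);print(n)
    lining(p,439,145,75,0,worldw if n=="wrist" else world);lining(p,444,319,75,0,worldw if n=="wrist" else world)
rows(440,146,116,54.6)
E
```

```text
clock: 16.42
position: [0.5948, 0.3309, 0.0069]
ee_rot: [2.069, 2.364, 0.0]
wrist_force: [0.0, -0.2, 2.2]
opening: 0.0335
shift cm [-16.28 -17.78 -10.91] yaw 43.0 cur phi 97.6 pos [594.7 330.9   6.9] j6 21.5 clock 16.48
clock: 17.23
position: [0.5944, 0.3307, 0.116]
ee_rot: [-2.069, -2.364, 0.001]
wrist_force: [0.0, -0.6, -0.7]
opening: 0.033
wrist
  lining 2927 rect (array([447.6, 137.9]), 72.0, 61.9, 143.8) pca (array([455.7, 137.7]), 103.8)
  lining 6187 rect (array([451. , 316.6]), 78.9, 65.7, 163.7) pca (array([459.5, 317.1]), 121.5)
top
  lining 1050 rect (array([440.1, 145.4]), 91.8, 61.8, 145.0) pca (array([439.8, 145.6]), 144.3)
side
  lining 539 rect (array([437.9, 148.5]), 90.5, 59.9, 145.6) pca (array([438.7, 148.2]), 142.1)
  lining 442 rect (array([442.1, 321.7]), 92.8, 64.9, 165.9) pca (array([442.6, 322. ]), 164.1)
shift cm [-16.25 -17.72  -0.03] yaw 43.0 cur phi 97.6 pos [594.1 330.5 115.2] j6 21.5 clock 17.38
```

View pics/l3wrist.png

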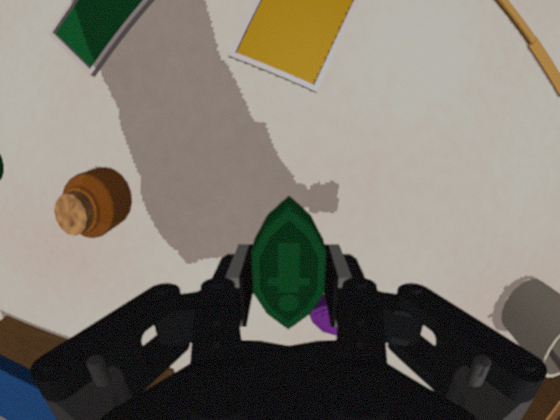

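The green cast is held at (289,262). Moving over the green tray.

```bash
python3 -m crank '[[-2.5,-2.7,0,6,255],[-5.5,-6,0,14,255],[-8.5,-9.3,0,22,255],[-11.5,-12.5,0,30,255],[-14,-15.3,0,37,255],[-16.2,-17.7,0,43,255],[-16.2,-17.7,0,43,255],[-16.2,-17.7,0,43,255]]' 30
python3 - <<'E'
from h import *
p=cams.read_camera("wrist"); cv2.imwrite("pics/w9.png",p["pixels"]);lining(p,440,146,75,0)
p=cams.read_camera("side");lining(p,440,146,75,0,world)
rows(440,146,11,54.6)
E
```

```text
clock: 18.38
position: [0.4408, 0.147, 0.1165]
ee_rot: [-2.791, -1.442, -0.0]
wrist_force: [0.8, -0.3, -0.6]
opening: 0.0331
  lining 5654 rect (array([435.3, 148.7]), 83.0, 64.2, 144.7) pca (array([425.4, 154.9]), 80.1)
  lining 557 rect (array([438.3, 149.8]), 90.6, 60.9, 144.6) pca (array([437.7, 148.7]), 145.4)
shift cm [-0.16  0.   10.55] yaw 0.1 cur phi 54.7 pos [441.  147.3 116.5] j6 53.8 clock 18.48
```

View pics/w9.png

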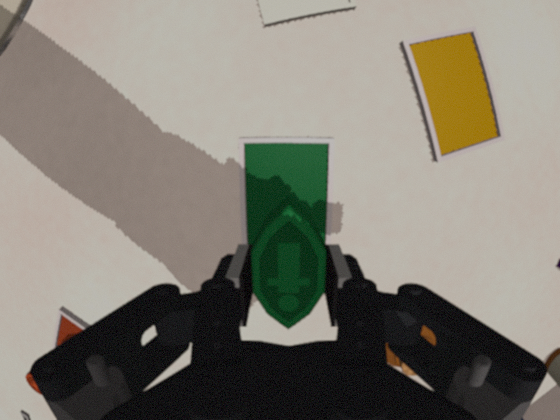

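Aligned: lining columns 246–328, cast at column 288. Shifting −0.1 cm and lowering.

```bash
python3 -m crank '[[-0.1,0,4,0,255],[-0.1,0,7,0,255],[-0.1,0,9,0,255],[-0.1,0,10,0,255],[-0.1,0,10.3,0,255],[-0.1,0,10.4,0,255],[-0.1,0,10.5,0,255],[-0.1,0,10.5,0,255],[-0.1,0,10.5,0,255]]' 30; python3 -m crank '[[0,0,0.03,0,255],[0,0,0.05,0,255],[0,0,0.05,0,255]]'
```

```text
clock: 19.6
position: [0.4402, 0.1461, 0.0121]
ee_rot: [2.792, 1.441, 0.001]
wrist_force: [0.1, 0.1, -0.8]
opening: 0.0332
clock: 19.98
position: [0.4401, 0.146, 0.0113]
ee_rot: [-2.792, -1.441, 0.0]
wrist_force: [-0.8, -0.3, -0.5]
opening: 0.0329
```

```bash
python3 -m crank '[[0,0,0.03,0,255],[0,0,0.05,0,255],[0,0,0.05,0,255]]'; python3 -m crank '[[0,0,0.02,0,255],[0,0,0.04,0,255],[0,0,0.04,0,255]]'
```

```text
clock: 20.35
position: [0.4401, 0.146, 0.0109]
ee_rot: [2.792, 1.441, 0.0]
wrist_force: [-0.5, -0.4, 1.2]
opening: 0.0332
clock: 20.72
position: [0.4401, 0.146, 0.0109]
ee_rot: [2.792, 1.441, 0.0]
wrist_force: [-2.5, -0.3, 6.4]
opening: 0.0333
```

Contact at 6 N. Releasing.

```bash
python3 -m crank '[[0,0,-0.03,0,255],[0,0,-0.03,0,130],[0,0,-0.03,0,100],[0,0,-0.03,0,50],[0,0,-0.03,0,0],[0,0,-0.03,0,0],[0,0,-3,0,0],[0,0,-8,0,0],[0,0,-14,0,0],[0,0,-14,0,0]]'
python3 - <<'E'
from h import *
p=cams.read_camera("wrist"); cv2.imwrite("pics/w10.png",p["pixels"])
lining(p,440,146,75,0); local(p,440,146,45,13,35)
rows(623,-324.5,150,9)
E
```

```text
clock: 21.98
position: [0.4421, 0.1467, 0.1552]
ee_rot: [2.791, 1.44, 0.012]
wrist_force: [-0.4, -0.1, 0.1]
opening: 0.0856
  lining 4591 rect (array([439.5, 145.6]), 93.3, 63.9, 144.5) pca (array([435.9, 147.8]), 145.3)
  local 2027 z [21.2 23.1 24.6] rect (array([440.3, 145.9]), 62.0, 34.3, 144.9) pca (array([439.9, 146. ]), 143.9)
shift cm [-27.86  42.1    0.26] yaw 45.6 cur phi 54.6 pos [441.2 146.4 152.5] j6 53.8 clock 22.02
```

View pics/w10.png

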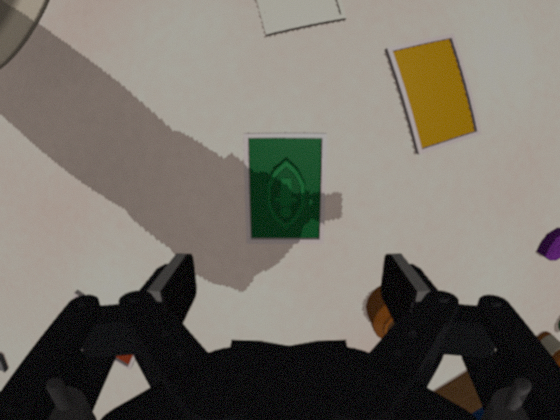

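The medium cast at (286,190) is centred within 1 mm and 0.4°. Moving to the small yellow one.

```bash
python3 -m crank '[[-2,3,0,3,0],[-5,7.5,0,8,0],[-8.5,12.8,0,13,0],[-12,18.1,0,19,0],[-15.5,23.4,0,25,0],[-19,28.7,0,31,0],[-22.5,34,0,37,0],[-25.8,39,0,42,0],[-27.9,42.1,0.2,45.6,0],[-27.9,42.1,0.2,45.6,0]]'
python3 -m crank '[[0,0,0,0,0],[0,0,0,0,0]]'
python3 - <<'E'
from h import *
p=cams.read_camera("wrist"); cv2.imwrite("pics/w11.png",p["pixels"])
local(p,623,-324,45,8,30)
for n in ["top","side"]:
    p=cams.read_camera(n); local(p,623,-324,45,8,30,world)
rows(623,-324.5,7,9)
E
```

```text
clock: 23.28
position: [0.6211, -0.3276, 0.1446]
ee_rot: [-3.13, -0.241, 0.006]
wrist_force: [-1.3, -0.3, -1.0]
opening: 0.085
clock: 23.52
position: [0.6215, -0.3241, 0.1485]
ee_rot: [-3.131, -0.249, 0.0]
wrist_force: [-0.6, -0.0, 0.3]
opening: 0.0854
  local 1441 z [16.9 19.2 20.6] rect (array([ 625.4, -323.7]), 52.2, 27.2, 98.9) pca (array([ 625.2, -322.9]), 99.3)
  local 194 z [14.3 19.1 22.4] rect (array([ 624., -326.]), 45.9, 28.3, 94.1) pca (array([ 623.2, -325.3]), 106.4)
  local 292 z [13.  18.2 21.1] rect (array([ 624.6, -324.7]), 50.1, 28.7, 98.4) pca (array([ 623.4, -325.8]), 96.8)
shift cm [ 0.11  0.03 14.2 ] yaw 0.1 cur phi 9.1 pos [ 621.7 -324.4  149. ] j6 53.4 clock 23.68
```

View pics/w11.png

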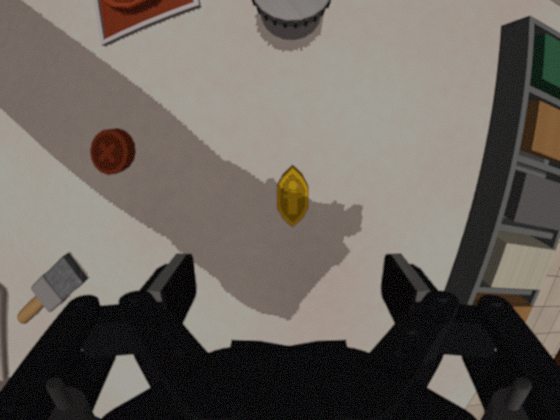

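The small oval is at (292,196), clear all round. Descending to (624.5,-324.5).

```bash
python3 -m crank '[[0.3,0,4,0,0],[0.3,0,8,0,0],[0.3,0,11,0,0],[0.3,0,13,0,0],[0.3,0,14.0,0,0],[0.3,0,14.2,0,0],[0.3,0,14.2,0,0],[0.3,0,14.2,0,0]]' 30
python3 - <<'E'
from h import *
p=cams.read_camera("wrist"); cv2.imwrite("pics/w12.png",p["pixels"]); rows(624.5,-324.5,7,9)
E
```

```text
clock: 24.68
position: [0.6252, -0.3251, 0.0075]
ee_rot: [3.131, 0.247, 0.002]
wrist_force: [0.3, 0.3, 0.2]
opening: 0.0855
shift cm [-0.05 -0.06  0.04] yaw 0.0 cur phi 9.0 pos [ 625.1 -325.     7.4] j6 53.5 clock 24.73
```

View pics/w12.png

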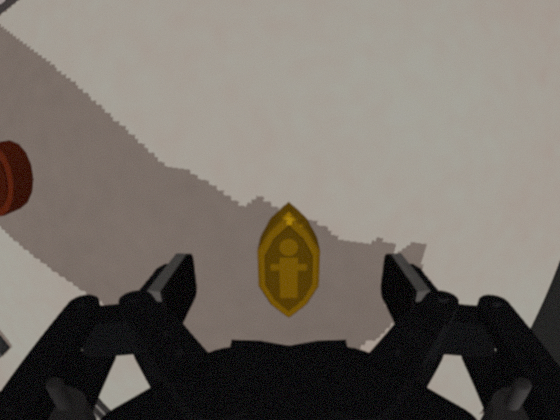

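The oval at (288,260) is centred. Closing and lifting.

```bash
python3 -m crank '[[0,0,0,0,255],[0,0,0,0,255],[0,0,0,0,255],[0,0,0,0,255],[0,0,0,0,255],[0,0,0,0,255],[0,0,0,0,255]]' 30
python3 -m crank '[[0,0,-1,0,255],[0,0,-4,0,255],[0,0,-8,0,255],[0,0,-12,0,255],[0,0,-12,0,255],[0,0,-12,0,255]]' 30
python3 - <<'E'
from h import *
p=cams.read_camera("wrist"); cv2.imwrite("pics/w13.png",p["pixels"])
for n in ["top","side"]:
    p=cams.read_camera(n); lining(p,443,319,75,0,world)
rows(443.5,319,127,73.9)
E
```

```text
clock: 25.6
position: [0.6247, -0.3248, 0.0066]
ee_rot: [3.132, 0.247, 0.0]
wrist_force: [-0.7, -0.7, 1.3]
opening: 0.027
clock: 26.35
position: [0.6245, -0.3247, 0.126]
ee_rot: [-3.132, -0.247, 0.001]
wrist_force: [0.1, 0.5, -1.6]
opening: 0.027
  lining 1096 rect (array([445. , 318.8]), 93.8, 63.9, 163.8) pca (array([444.6, 319.2]), 163.5)
shift cm [ -7.76 -66.38  -0.11] yaw -64.9 cur phi 9.0 pos [ 624.1 -324.4  124.8] j6 53.5 clock 26.5
```

View pics/w13.png

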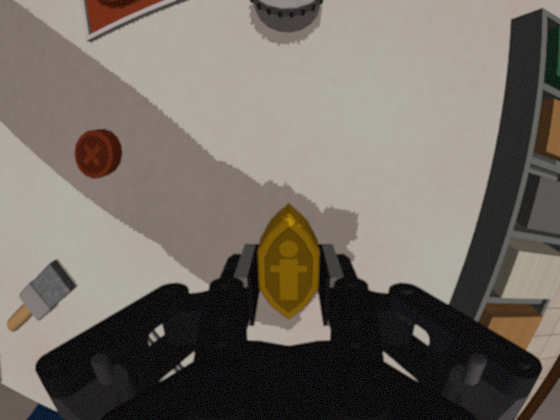

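The yellow cast is held at (288,262). Going to the yellow tray in two legs.

```bash
python3 -m crank '[[-0.2,-2,0,-3,255],[-0.7,-6,0,-8,255],[-1.3,-11,0,-14,255],[-2,-17,0,-20,255],[-2.7,-23,0,-26,255],[-3.4,-29,0,-32,255],[-4.1,-35,0,-38,255],[-4.8,-41,0,-44,255],[-5.4,-46,0,-49,255],[-5.8,-50,0,-53,255]]' 30
python3 -m crank '[[0,0,0,0,255],[0,0,0,0,255]]' 30
python3 -c "
from h import *
rows(444,319,126,73.8)"
```

```text
clock: 27.75
position: [0.4878, 0.1617, 0.1256]
ee_rot: [-2.69, -1.623, 0.002]
wrist_force: [0.2, -0.1, -1.2]
opening: 0.0271
clock: 28.0
position: [0.4888, 0.1597, 0.1258]
ee_rot: [2.693, 1.618, -0.002]
wrist_force: [1.2, 0.9, -0.1]
opening: 0.027
shift cm [ 11.96 -11.43  -0.03] yaw -11.8 cur phi 62.0 pos [488.8 159.7 125.8] j6 46.1 clock 28.0
```

```bash
python3 -m crank '[[2,-1.9,0,-2,255],[5,-4.8,0,-5,255],[8,-7.6,0,-8,255],[10.5,-10,0,-10,255],[12,-11.4,0,-11.8,255],[12,-11.4,0,-11.8,255],[12,-11.4,0,-11.8,255]]' 30
python3 - <<'E'
from h import *
p=cams.read_camera("wrist"); cv2.imwrite("pics/w14.png",p["pixels"]);lining(p,444,319,75,0)
p=cams.read_camera("side");lining(p,444,319,75,0,world)
rows(444,319,11,73.8)
E
```

```text
clock: 28.88
position: [0.4451, 0.3185, 0.1262]
ee_rot: [2.513, 1.885, -0.001]
wrist_force: [0.0, -0.0, -0.4]
opening: 0.0273
  lining 6366 rect (array([441.4, 319.8]), 88.2, 65.6, 163.7) pca (array([432.5, 322.5]), 168.1)
  lining 439 rect (array([442.8, 323.1]), 92.5, 63.6, 164.8) pca (array([442. , 322.3]), 163.1)
shift cm [ 0.02 -0.13 11.54] yaw -0.1 cur phi 73.7 pos [445.2 318.5 126.4] j6 51.9 clock 28.98
```

View pics/w14.png

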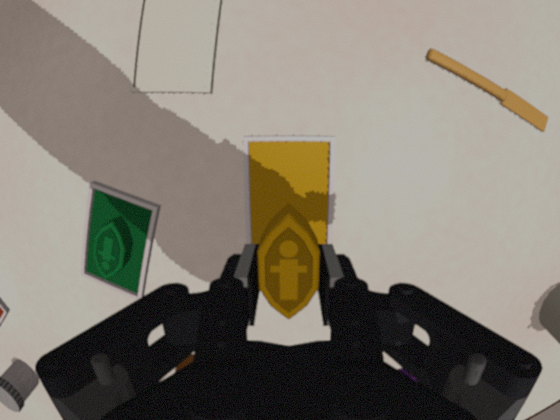

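Lining columns 250–329, cast at 288. Lowering.

```bash
python3 -m crank '[[0,-0.1,4,0,255],[0,-0.1,8,0,255],[0,-0.1,10,0,255],[0,-0.1,11,0,255],[0,-0.1,11.3,0,255],[0,-0.1,11.4,0,255],[0,-0.1,11.5,0,255],[0,-0.1,11.5,0,255],[0,-0.1,11.5,0,255]]' 30; python3 -m crank '[[0,0,0.03,0,255],[0,0,0.05,0,255],[0,0,0.05,0,255]]'
```

```text
clock: 30.1
position: [0.4439, 0.3199, 0.0116]
ee_rot: [-2.512, -1.887, -0.001]
wrist_force: [1.0, -0.1, -0.5]
opening: 0.0271
clock: 30.48
position: [0.4438, 0.3197, 0.0109]
ee_rot: [2.512, 1.886, -0.0]
wrist_force: [-0.1, -0.4, -1.2]
opening: 0.0266
```

```bash
python3 -m crank '[[0,0,0.02,0,255],[0,0,0.04,0,255],[0,0,0.04,0,255]]'; python3 -m crank '[[0,0,0.02,0,255],[0,0,0.04,0,255],[0,0,0.04,0,255]]'
```

```text
clock: 30.85
position: [0.4438, 0.3197, 0.0105]
ee_rot: [-2.512, -1.886, 0.0]
wrist_force: [0.3, -0.5, -0.7]
opening: 0.027
clock: 31.22
position: [0.4438, 0.3198, 0.0105]
ee_rot: [-2.512, -1.886, -0.0]
wrist_force: [-2.4, -1.9, 4.7]
opening: 0.027
```

Contact at 5 N. Releasing and retreating.

```bash
python3 -m crank '[[0,0,-0.02,0,255],[0,0,-0.02,0,150],[0,0,-0.02,0,110],[0,0,-0.02,0,50],[0,0,-0.02,0,0],[0,0,-0.02,0,0],[0,0,-3,0,0],[0,0,-8,0,0],[0,0,-14,0,0],[0,0,-14,0,0]]'
python3 -m crank '[[0,0,0,0,0],[0,0,0,0,0]]'
python3 - <<'E'
from h import *
p=cams.read_camera("wrist"); cv2.imwrite("pics/w15.png",p["pixels"])
lining(p,444,319,75,0); local(p,444,319,45,13,35)
for n in ["top","side"]:
    p=cams.read_camera(n); print(n);cv2.imwrite(f"pics/e{n}.png",p["pixels"])
    for x,y in [(453,-148),(440,146),(444,319)]: lining(p,x,y,75,0,world); local(p,x,y,45,13,35,world)
    print("others"); 
    for x,y,a,b in [(447,-307,8,30),(594,-3,8,30),(690,385,8,30),(611,163,30,75),(596,-160,30,75)]: local(p,x,y,45,a,b,world)
E
```

```text
clock: 32.48
position: [0.4456, 0.321, 0.1555]
ee_rot: [2.512, 1.886, 0.013]
wrist_force: [0.9, 0.5, -0.3]
opening: 0.0853
clock: 32.72
position: [0.4432, 0.3193, 0.1485]
ee_rot: [-2.512, -1.886, 0.004]
wrist_force: [0.4, 0.3, -1.1]
opening: 0.0852
  lining 5695 rect (array([444.7, 318.9]), 94.6, 65.6, 163.9) pca (array([441.8, 319.4]), 163.6)
  local 1462 z [21.1 23.1 24.5] rect (array([443.3, 320. ]), 52.7, 26.7, 164.1) pca (array([442.3, 320.4]), 164.1)
top
  lining 602 rect (array([ 453.5, -151.4]), 92.5, 63.0, 22.7) pca (array([ 452.2, -150.9]), 22.1)
  local 416 z [18.4 23.  26.6] rect (array([ 453. , -149.7]), 69.2, 40.1, 35.1) pca (array([ 452.2, -149. ]), 24.7)
  lining 686 rect (array([440.1, 145.4]), 91.7, 62.1, 144.5) pca (array([439.6, 145.5]), 147.1)
  local 315 z [19.  23.1 26.3] rect (array([440.7, 143.6]), 48.8, 41.9, 1.2) pca (array([440.1, 143.1]), 143.4)
  lining 649 rect (array([444.9, 318.7]), 93.9, 63.3, 163.9) pca (array([441., 316.]), 159.6)
  local 57 z [18.8 22.3 25.8] rect (array([426.7, 319.8]), 23.3, 13.6, 86.8) pca (array([427.2, 320.7]), 87.3)
others
 
[... 1093 characters left out ...]

  local 129 z [15.4 21.9 25.1] rect (array([443.7, 318.5]), 41.6, 37.7, 22.9) pca (array([443.7, 316.3]), 163.6)
others
  local 390 z [13.7 18.6 21. ] rect (array([ 447.2, -306.5]), 44.3, 40.0, 82.0) pca (array([ 447.1, -308.4]), 90.0)
  local 192 z [11.1 18.2 21.8] rect (array([ 5.949e+02, -5.000e-01]), 39.8, 36.7, 78.1) pca (array([594.2,  -3.4]), 69.0)
  local 133 z [11.4 18.3 21.6] rect (array([692.2, 389.3]), 63.5, 33.0, 77.8) pca (array([691.3, 385.2]), 75.5)
  local 298 z [33.5 44.2 60.5] rect (array([610.1, 159.5]), 53.0, 43.8, 170.4) pca (array([608.3, 156.1]), 164.4)
  local 686 z [36.9 66.1 69.1] rect (array([ 596.8, -160.3]), 59.5, 58.0, 93.0) pca (array([ 594.9, -166. ]), 69.7)
```

View pics/w15.png

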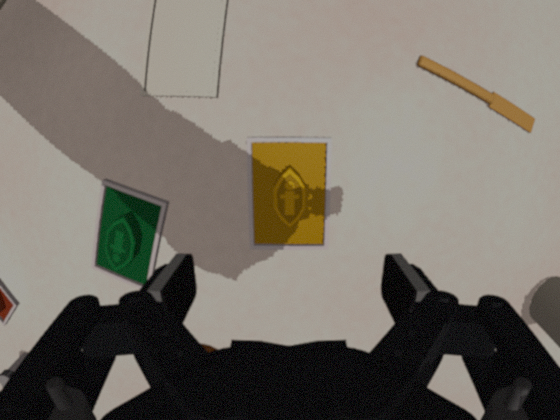

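View pics/eside.png

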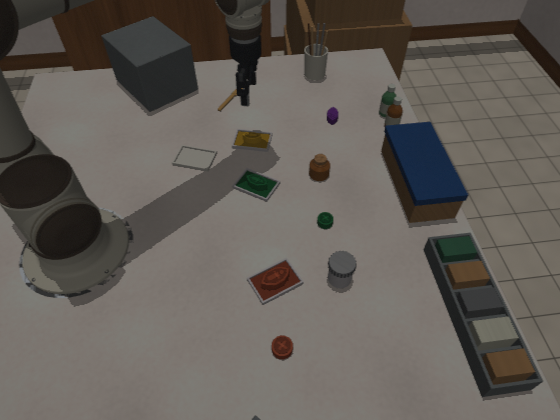

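All three casts lie flat, relief up, in their own trays: red (276,279), green (257,183) and yellow (253,139) in the side view. The bystanders haven't moved. Handing in.

```bash
python3 -c "
from rig import bot
print(bot.finish_job(), bot.read_state()['clock'])"
```

```text
the job is handed in; nothing more can be done
the job is handed in; nothing more can be done
```

The three oval casts are in their own trays, placed large (red), then medium (green), then small (yellow), each lowered to a light contact of 5–9 N before release. I handed the job in at about 33 s of the 93 s allowed.

In the last checks each cast lies flat with its relief up and its length along its tray:

| Cast | Off the tray middle (wrist view) | Angle error (wrist view) |
|---|---|---|
| Large | about 3 mm | about 0.1° |
| Medium | about 1 mm | about 0.4° |
| Small | about 2 mm | about 0.2° |

- **Left alone:** In the top and side views the round casts, jar, canister and purple look-alike measure where they started, within the measurement noise. I didn't re-measure the white look-alike tray, but it looks unmoved in the last picture.
- **Disagreements:** The cameras differ by up to about 4 mm on some positions. The final side and top angle readings for the casts scatter because few pixels show them, so I relied on the close wrist view.

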